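Hold the test box cover open

ROBOT

A 7-joint arm with a two-finger parallel gripper is mounted at the origin on the work surface. World frame = base frame: x ahead of the robot, y to its left, z up, the work surface at z = 0. Lengths are in m, angles in rad, forces in N, time in s.
With the tool pointing down it reaches from about 0.4 to 0.85 m from the base axis. Payload 10.4 kg.
Tool frame: the origin (TCP) lies between the finger pads; the fingertips stand 11 mm ahead of it and the grasp point (between the pads) lies 8 mm behind it; z points along the fingers, y is the direction in which the jaws open and shut (so a half turn about z gives the same grasp; the last joint's range is limited). The gripper opens to 87 mm and grips with 3 to 60 N. Pads are 19 mm wide; open, the fingers measure 117 mm over their backs; the gripper's body (75 mm by 190 mm) begins 51 mm behind the grasp point.
Start: joints at [-1.164, 0.332, -0.065, 1.46, 0.022, 1.35, -0.088], TCP at [0.26, 0.568, 0.234] pointing down, gripper open.
Joint ranges: [-2.6, 2.6], [-0.5, 2.12], [-1.47, 1.34], [0.16, 2.42], [-1.27, 4.41], [0.06, 2.06], [-2.6, 2.6]. Speed limits (rad/s): [2.22, 2.22, 2.79, 2.79, 3.14, 3.14, 3.14].

INTERFACE

Orientations are given as a unit quaternion [x, y, z, w].
In Python, from bench import r, eyes gives the robot as it stands.
- The arm moves only by the shell command python3 -m inch 'ROWS' [FORCE]. ROWS is a JSON object of lists of equal length, an entry for each row: "translation": the shift along the world's x, y, z scaled (see below), a list of three; "rot": the turn, a rotation vector about the world's x, y, z scaled (see below), a list of three; "jaw": the finger opening in mm, from 0 to 87. In form: {"translation": [[tx, ty, tz], ...], "rot": [[ax, ay, az], ...], "jaw": [jaw, ...]}. A call has 1 to 20 rows; each row is the pose to reach, as a shift and turn from the pose measured when the call began; what a row does not reach only later rows make up. The controller multiplies each number of a shift by 100 mm and each number of a turn by 60 degrees. A row lasts 1/10 s, in which the tool goes at most 50 mm and 8.59 degrees, less where a joint would pass 70% of its speed; a pose out of reach is approached as far as the arm can. A call with a number of a shift or a turn outside -1 to 1 is refused whole. A call with a gripper value outside its range is refused whole. The fingers move at their own pace and stop on an object; FORCE is the grip in N (left out, the last holds). Time passes only in rows, so rows that repeat a pose let the fingers close. It gives the time, the measured TCP pose, the force and the opening at its end, in the units of the state.
- r.read_state(): the state, without advancing time (a new reading comes with each control period).
- eyes.camera(name): name is "scene" or "side" or "wrist"; returns the picture (480x640x3 uint8, blue, green, red); there is no depth.
- eyes.calibration(name): a dict with "fx", "fy", "cx", "cy" (pixels), "R" (3x3) and "t" (3): a world point X has camera coordinates R X + t; the wrist camera has in their place "hand_eye" (4x4, takes a point from camera to tool coordinates, whose origin is the TCP and whose axes are the flange's). Camera axes: x right, y down, z forward; pixel columns grow to the right and rows downward; lengths in m; the calibration is good to about 2 mm. The wrist camera is an equidistant fisheye: a pixel r from the principal point sees the ray r / f radians off the axis. A picture is of the moment at which its call begins: read the wrist's pose just before it. calibration takes no time and is no camera call.
- r.close_job(): hands the job in, once; it reports no verdict.
The state is a dict: "time": time; "joint_positions": joint angles; "joint_vel": joint speeds; "joint_torque": joint torques, N m; "ee_pos": TCP position; "eef_rot": TCP orientation; "ft_force": force on the tool from outside, world axes, zero at the start; "torque": the same for the moment, N m; "width": finger opening in m.
Only numpy, scipy, OpenCV 4.12 (cv2) and the standard library are available. Lean on these libraries where they do the work, as an engineer would, in place of code of your own. Each camera call takes 0.05 s, during which the arm holds its last target. There are 200 camera calls.

TASK

A radio's loose front panel is lying on the shut cover of the grey test box: pick it up and lay it gently, face up and with both ends on it, on the black rubber mat. Then lift the test box's cover by its bar to 50 degrees open and finish while still holding it there, because it falls shut when let go. Leave the loudspeaker, the spare radio and the screwdriver where they are.

Things in the scene. Friction and masses are not known exactly. Their poses are not given: they have to be found in the camera images.
- testbox: Grey painted sheet-steel test box, open on top under its cover, fixed to the bench: 200 (x) by 220 (y) by 85 mm high. Origin at the centre of its underside, on the bench; its x axis is level and points away from the side with the cover's bar towards the hinge side, z up. It stands left or right on the bench, the mat on the other side, and is turned up to 0.5 rad.
- cover (a joint): Opening angle of the test box's cover, rad: 0 shut (level), growing as the bar side is lifted; 50 degrees is 0.873; stop at 1.4. The hinge is free (no spring, hardly any friction) and the cover falls shut. The cover is a bare aluminium plate 200 by 220 by 6 mm, about 0.35 to 0.6 kg, its top 91 mm above the bench when shut.
- cover_hinge (a point): On the hinge axis, at the middle of the box's far upper edge, 85 mm above the bench: 100 mm along the box's x axis from its centre. The hinge axis is level, along the box's y axis.
- cover_bar (a point): Middle of the round steel pull bar of the cover. The bar is 12 mm thick and 150 mm long, parallel to the hinge axis; it is carried 48 mm (to its centre line) in front of the cover's free edge, level with the plate, by two 10 mm rods 70 mm either side of its middle; between them and behind the bar is open space down to the bench. When shut it lies 88 mm above the bench; it is 248 mm from the hinge axis along the plate and 3 mm above that axis.
- panel: Loose black plastic front panel of a car radio, about 0.1 to 0.18 kg, lying face up on the shut cover: 45 (x) by 170 (y) by 20 mm thick, with a low round knob (28 mm across, 7 mm high) at its +y end and keys and a display on the face. Origin at the centre of its underside, z out of its face. Can be gripped across its 45 mm width.
- panel_knob_end (a point): Middle of the panel's end face on the knob side, 85 mm from its centre, half way up its thickness.
- panel_key_end (a point): Middle of the panel's other end face, 85 mm from its centre, half way up its thickness.
- mat: Black rubber work mat fixed flat on the bench, 200 (x) by 260 (y) by 6 mm thick. Origin at the centre of its underside, on the bench.
- speaker: Bystander: round car loudspeaker lying on its magnet, cone up, 104 mm across, 46 mm high, on the robot's side of the gap between mat and box. Origin at the centre of its underside.
- radio: Bystander: complete car radio, a steel sleeve 178 mm wide, 50 mm high and about 175 mm deep, on the right of the bench. Origin at the centre of its underside.
- screwdriver: Bystander: screwdriver lying on the left of the bench. Origin near its middle, underneath; it lies along its x axis, handle to -x.
There are look-alikes about, which are no part of the job. Leave any red look-alike of the panel alone.

How it is judged:
By the outcome, as a careful person would: the job done as asked, in the order asked, and still so for the second after the job is handed in, while the arm keeps its last pose, push and grip.
It also fails if it takes over 58 s, if anything falls off the work surface, if the arm or the gripper's body presses on something with over 40 N, if the wrist force passes 120 N, or if a joint passes its speed limit or range.

## Working session

There is one attempt and no reset: what is moved stays moved. The work goes in short steps, Python scripts to look and compute and a shell command to move; the robot and the scene stay as the last step left them, time stands still between calls to the robot, and variables do not carry over. Pictures are saved under pics/ and viewed, about 8 in all and at most 12, crops included, and the job is handed in when it is done.

```bash
mkdir -p pics; ls; python3 - <<'E'
from bench import r, eyes
import cv2
for n in("scene","side"):
    cv2.imwrite(f"pics/{n}0.png",eyes.camera(n)); print(n,eyes.calibration(n))
print(r.read_state())
E
```

```text
pics
scene {'fx': 500.3551689558675, 'fy': 500.3551689558675, 'cx': 331.1967791093678, 'cy': 238.99261369556783, 'R': array([[-0.14471852,  0.98947112,  0.00185837],
       [ 0.59700998,  0.0888152 , -0.79730229],
       [-0.78907264, -0.11427494, -0.60357734]]), 't': array([ 0.01686584, -0.24947225,  1.92581315])}
side {'fx': 608.9515964153185, 'fy': 608.9515964153185, 'cx': 309.9725023053181, 'cy': 247.01964405183762, 'R': array([[ 0.98209513, -0.1883788 ,  0.00160656],
       [-0.13191405, -0.69375977, -0.70802264],
       [ 0.13449103,  0.69513366, -0.70618791]]), 't': array([-0.55089215,  0.16885042,  1.7100593 ])}
{'time': 0.1, 'joint_positions': array([-1.16360648,  0.33281006, -0.06469848,  1.46086519,  0.02161387,
        1.3498828 , -0.08849867]), 'joint_vel': array([ 7.56112919e-05, -1.18874055e-03, -1.08732280e-03, -1.25029172e-03,
        8.95497819e-04, -7.97784666e-04, -1.21306365e-03]), 'joint_torque': array([ 1.46899925e-03, -6.24544716e+01,  2.45113252e-02, -3.90719748e+01,
       -6.15101354e-02,  3.65473086e-02,  6.86504609e-05]), 'ee_pos': array([0.26029446, 0.56785417, 0.23282887]), 'eef_rot': array([ 2.13233822e-01,  9.77000990e-01, -6.26743002e-04, -1.00469657e-04]), 'ft_force': array([ 0.12024565, -0.71020351,  0.31851546]), 'torque': array([0.00785468, 0.0376944 , 0.03189548]), 'width': 0.08706918773351371}
```

View pics/scene0.png

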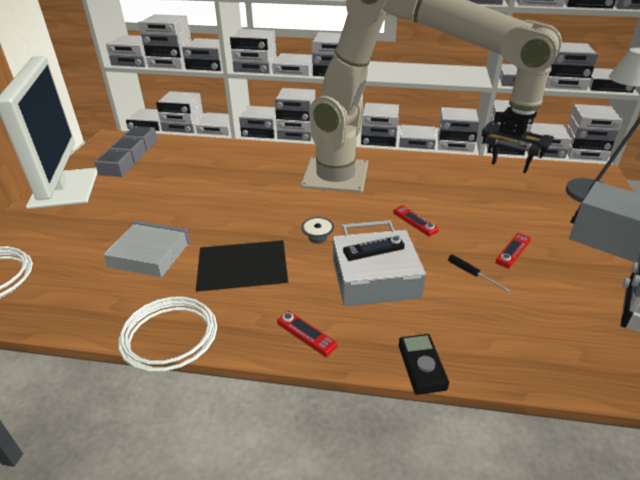

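View pics/side0.png

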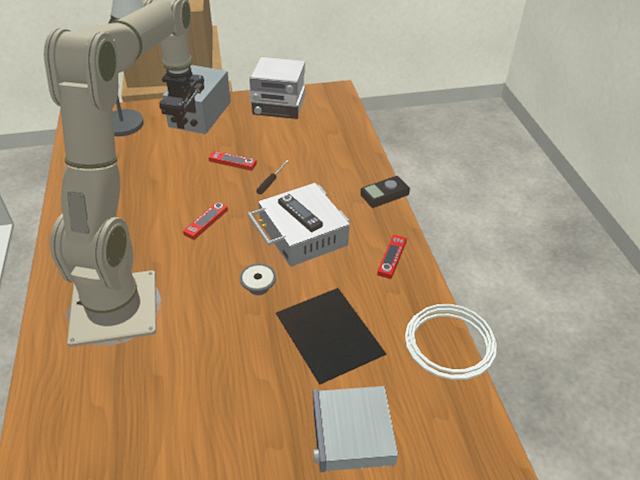

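The black panel lies on the cover at scene (374,247) and side (300,212). Look-alikes are the red panels at scene (415,220), (513,250) and (307,332), plus the black meter at (423,362). The mat is at scene (242,265), the bar at (368,226) and the speaker at (318,229). I choose the black panel on the cover.

```bash
cat > h.py <<'E'
import numpy as np, cv2
from bench import r, eyes
def ray(n,uv,z):
    c=eyes.calibration(n); R,t=np.array(c["R"]),np.array(c["t"])
    d=R.T@np.array([(uv[0]-c["cx"])/c["fx"],(uv[1]-c["cy"])/c["fy"],1]); o=-R.T@t
    return o+d*(z-o[2])/d[2]
def proj(n,X):
    c=eyes.calibration(n); p=np.array(c["R"])@np.array(X)+c["t"]
    return np.array([c["fx"]*p[0]/p[2]+c["cx"],c["fy"]*p[1]/p[2]+c["cy"]])
def rect(n,mask,z):   # largest blob -> min area rect on plane z
    cs,_=cv2.findContours(mask,cv2.RETR_EXTERNAL,cv2.CHAIN_APPROX_NONE)
    c=max(cs,key=cv2.contourArea)[:,0]
    P=np.array([ray(n,p,z)[:2] for p in c],np.float32)*1000
    (x,y),(w,h),a=cv2.minAreaRect(P)
    if w>h: w,h,a=h,w,a+90
    return np.round([x,y,w,h,(a+90)%180-90],1)  # short side dir angle a
E
python3 - <<'E'
from h import *
roi={"scene":{"mat":(185,232,110,68),"panel":(335,228,72,35),"plate":(325,222,110,65)},
     "side":{"mat":(265,280,130,110),"panel":(270,188,60,48),"plate":(245,178,110,90)}}
for n in roi:
    im=cv2.imread(f"pics/{n}0.png"); hsv=cv2.cvtColor(im,cv2.COLOR_BGR2HSV)
    for k,(x,y,w,h) in roi[n].items():
        m=np.zeros(im.shape[:2],np.uint8); m[y:y+h,x:x+w]=255
        if k=="plate": q=(hsv[...,2]>190)&(hsv[...,1]<40)
        else: q=hsv[...,2]<90
        m[~q]=0
        if k!="mat": m=cv2.morphologyEx(m,cv2.MORPH_CLOSE,np.ones((3,3)))
        for z in {"mat":[.006],"panel":[.111],"plate":[.091]}[k]: print(n,k,rect(n,m,z))
a=cv2.imread("pics/scene0.png")[210:310,310:440]; b=cv2.imread("pics/side0.png")[175:275,235:365]
cv2.imwrite("pics/crop.png",np.vstack([cv2.resize(a,(390*2-20,300)),cv2.resize(b,(760,300))]) if 0 else np.hstack([cv2.resize(a,(400,400),interpolation=2),cv2.resize(b,(400,400),interpolation=2)]))
E
```

```text
scene mat [ 579.6 -201.   201.2  257.4   16.7]
scene panel [578.9 185.7  58.7 172.2  26.9]
scene plate [578.7 195.7 200.6 216.3  16.9]
side mat [ 574.1 -203.8  197.8  258.3   16.6]
side panel [562.2 173.2  49.5 175.9  27.3]
side plate [566.6 192.2 220.6 231.9 -73.3]
```

View pics/crop.png

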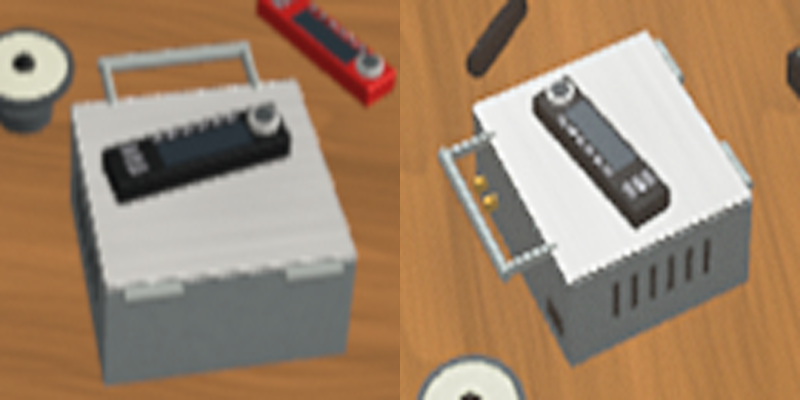

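The crop confirms it: a black panel face up on the plate with its knob at the +y end, yaw about 27°. The box is yawed about 17° with its bar facing the robot. I'm moving above it.

```bash
python3 -m inch '{"translation":[[0.3,-0.35,0.2],[0.6,-0.7,0.4],[0.8,-1,0.6],[0.8,-1,0.6]],"rot":[[0,0,-0.14],[0,0,-0.28],[0,0,-0.42],[0,0,-0.56]],"jaw":[87,87,87,87]}'
python3 -m inch '{"translation":[[0.3,-0.35,0],[0.6,-0.7,0],[0.8,-1,0],[0.8,-1,0]],"rot":[[0,0,-0.08],[0,0,-0.08],[0,0,-0.08],[0,0,-0.08]],"jaw":[87,87,87,87]}'
python3 -m inch '{"translation":[[0.3,-0.35,0],[0.6,-0.7,0],[0.8,-1,0],[0.8,-1,0]],"rot":[[0,0,0],[0,0,0],[0,0,0],[0,0,0]],"jaw":[87,87,87,87]}'
python3 -m inch '{"translation":[[0.3,-0.35,0],[0.6,-0.7,0],[0.7,-0.9,0],[0.7,-0.9,0],[0.7,-0.9,0]],"rot":[[0,0,0],[0,0,0],[0,0,0],[0,0,0],[0,0,0]],"jaw":[87,87,87,87,87]}'
python3 - <<'E'
from h import *
s=r.read_state(); im=eyes.camera("wrist"); cv2.imwrite("pics/w1.png",im)
np.savez("w1.npz",p=s["ee_pos"],q=s["eef_rot"]); print(s["time"],s["ee_pos"],s["eef_rot"],s["joint_positions"],eyes.calibration("wrist"))
E
```

```text
time: 0.5
ee_pos: [0.3456, 0.4639, 0.2962]
eef_rot: [0.493, 0.87, 0.001, 0.001]
ft_force: [0.4, 0.9, -0.2]
width: 0.0873
time: 0.9
ee_pos: [0.4295, 0.3584, 0.2963]
eef_rot: [0.533, 0.846, 0.001, 0.002]
ft_force: [-0.2, -0.4, 0.5]
width: 0.0869
time: 1.3
ee_pos: [0.5122, 0.2532, 0.2961]
eef_rot: [0.536, 0.844, 0.0, 0.003]
ft_force: [-0.3, -0.4, -0.0]
width: 0.087
time: 1.8
ee_pos: [0.5817, 0.1644, 0.2956]
eef_rot: [0.536, 0.844, 0.0, 0.002]
ft_force: [0.0, 1.4, 0.5]
width: 0.087
1.8 [0.58174342 0.16437162 0.29561622] [5.35684349e-01 8.44414837e-01 2.42590803e-04 2.40885849e-03] [-0.62687045  0.26092737  0.34074867  1.44158693 -0.08358535  1.45036472
  0.15310102] {'fx': 371.64829954431775, 'fy': 371.64829954431775, 'cx': 317.7447286396737, 'cy': 242.8926535639045, 'hand_eye': array([[ 2.16941513e-04, -9.55452762e-01, -2.95143986e-01,
         8.10116872e-02],
       [ 9.99999968e-01,  1.68666747e-04,  1.89020949e-04,
         8.12212875e-05],
       [-1.30819612e-04, -2.95144018e-01,  9.55452768e-01,
        -1.51364752e-01],
       [ 0.00000000e+00,  0.00000000e+00,  0.00000000e+00,
         1.00000000e+00]])}
```

View pics/w1.png

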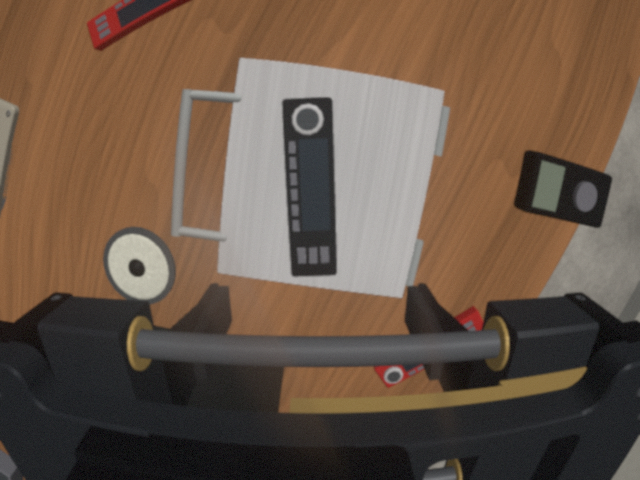

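The wrist view shows the panel between (284,98) and (336,274) with its knob at the top. The bar runs (187,92) to (177,233), and the plate corners are at (240,58), (443,90), (402,297) and (218,272). I'll cast rays to these.

```bash
cat >> h.py <<'E'
from scipy.spatial.transform import Rotation as Ro
def wray(uv,z,p,q):
    c=eyes.calibration("wrist"); H=np.array(c["hand_eye"])
    d=np.array([uv[0]-c["cx"],uv[1]-c["cy"]]); rr=np.hypot(*d); th=rr/c["fx"]
    v=np.r_[d/max(rr,1e-9)*np.sin(th),np.cos(th)]
    R=Ro.from_quat(q).as_matrix(); v=R@H[:3,:3]@v; o=p+R@H[:3,3]
    return o+v*(z-o[2])/v[2]
def wrect(m,z,p,q):
    cs,_=cv2.findContours(m,cv2.RETR_EXTERNAL,cv2.CHAIN_APPROX_NONE)
    c=max(cs,key=cv2.contourArea)[:,0]
    P=np.array([wray(x,z,p,q)[:2] for x in c],np.float32)*1000
    (x,y),(w,h),a=cv2.minAreaRect(P)
    if w>h: w,h,a=h,w,a+90
    return np.round([x,y,w,h,(a+90)%180-90],1)
E
python3 - <<'E'
from h import *
d=np.load("w1.npz"); p,q=d["p"],d["q"]
im=cv2.imread("pics/w1.png"); hsv=cv2.cvtColor(im,cv2.COLOR_BGR2HSV)
m=np.zeros(im.shape[:2],np.uint8); m[85:282,270:345]=255; m[hsv[...,2]>110]=0
m=cv2.morphologyEx(m,cv2.MORPH_CLOSE,np.ones((5,5)))
print("panel",wrect(m,.111,p,q))
C=[wray(u,.091,p,q)*1e3 for u in [(240,58),(443,90),(402,297),(218,272)]]
print("plate",np.round(C,0)[:,:2].tolist(),np.mean(C,0))
for i in range(4):
    e=C[(i+1)%4]-C[i]; print(np.hypot(*e[:2]),np.degrees(np.arctan2(e[1],e[0])))
b=[wray(u,.088,p,q)*1e3 for u in [(187,92),(177,233)]]; print("bar",b,np.mean(b,0))
print("speaker",wray((138,265),.046,p,q))
R=Ro.from_quat(q).as_matrix();print("tool y deg",np.degrees(np.arctan2(R[1,1],R[0,1])))
E
```

```text
panel [564.5 186.3  44.3 167.7  27.3]
plate [[450.0, 273.0], [639.0, 330.0], [703.0, 121.0], [514.0, 64.0]] [576.50784001 197.0062121   91.        ]
197.51531966420663 17.026922558277963
219.0734115946379 -72.86260176791141
198.3463470148184 -163.22779859771916
218.19159333343634 106.9201365920859
bar [array([413.20305584, 222.7299712 ,  88.        ]), array([456.84541565,  83.78723967,  88.        ])] [435.02423574 153.25860543  88.        ]
speaker [0.40999458 0.00314253 0.046     ]
tool y deg 25.219444795239976
```

```bash
python3 -m inch '{"translation":[[-0.1,0.1,-0.3],[-0.17,0.22,-0.6],[-0.17,0.22,-0.9],[-0.17,0.22,-1],[-0.17,0.22,-1]],"rot":[[0,0,0.035],[0,0,0.035],[0,0,0.035],[0,0,0.035],[0,0,0.035]],"jaw":[87,87,87,87,87]}'
python3 -m inch '{"translation":[[0,0,-0.3],[0,0,-0.5],[0,0,-0.6],[0,0,-0.7],[0,0,-0.75],[0,0,-0.75]],"rot":[[0,0,0],[0,0,0],[0,0,0],[0,0,0],[0,0,0],[0,0,0]],"jaw":[87,87,87,87,87,87]}'
python3 - <<'E'
from h import *
s=r.read_state(); im=eyes.camera("wrist"); cv2.imwrite("pics/w2.png",im)
print(s["time"],s["ee_pos"],s["ft_force"])
E
```

```text
time: 2.35
ee_pos: [0.5633, 0.1881, 0.1947]
eef_rot: [0.519, 0.855, -0.001, 0.002]
ft_force: [0.1, 0.1, 0.1]
width: 0.0867
time: 2.95
ee_pos: [0.5635, 0.1882, 0.1199]
eef_rot: [0.519, 0.855, -0.0, 0.002]
ft_force: [-0.2, -0.3, 0.4]
width: 0.0871
2.95 [0.56350494 0.18815509 0.11992803] [-0.22652815 -0.29660547  0.40891769]
```

View pics/w2.png

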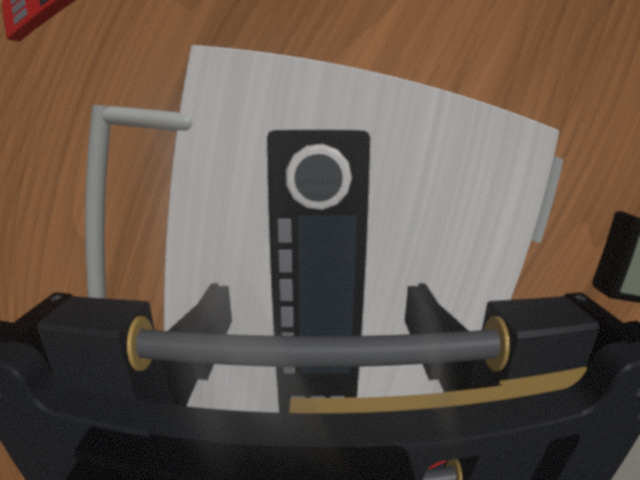

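The panel (268–370 px wide) is centred and parallel between the fingers. I'll go down and grip.

```bash
python3 -m inch '{"translation":[[0,0,-0.08],[0,0,-0.15],[0,0,-0.155],[0,0,-0.155],[0,0,-0.155],[0,0,-0.155],[0,0,-0.155],[0,0,-0.155],[0,0,-0.155],[0,0,-0.155],[0,0,-0.155],[0,0,-0.155]],"rot":[[0,0,0],[0,0,0],[0,0,0],[0,0,0],[0,0,0],[0,0,0],[0,0,0],[0,0,0],[0,0,0],[0,0,0],[0,0,0],[0,0,0]],"jaw":[87,87,87,40,40,40,40,40,40,40,40,40]}' 20
```

```text
time: 4.2
ee_pos: [0.5637, 0.1882, 0.1049]
eef_rot: [0.519, 0.855, -0.0, 0.002]
ft_force: [0.2, -0.7, -0.1]
width: 0.0449
```

```bash
python3 -m inch '{"translation":[[0,0,0.1],[0,0,0.25],[0,0,0.45],[0,0,0.65],[0,0,0.85],[0,0,1],[0,0,1]],"rot":[[0,0,0],[0,0,0],[0,0,0],[0,0,0],[0,0,0],[0,0,0],[0,0,0]],"jaw":[40,40,40,40,40,40,40]}'
python3 -m inch '{"translation":[[0,-0.2,0],[0,-0.5,0],[0,-0.8,0],[0,-1,0],[0,-1,0]],"rot":[[0,0,0],[0,0,-0.06],[0,0,-0.12],[0,0,-0.175],[0,0,-0.175]],"jaw":[40,40,40,40,40]}'
python3 -m inch '{"translation":[[0,-0.3,0],[0,-0.6,0],[0,-0.9,0],[0,-1,0]],"rot":[[0,0,0],[0,0,0],[0,0,0],[0,0,0]],"jaw":[40,40,40,40]}'
python3 -m inch '{"translation":[[0,-0.3,0],[0,-0.6,0],[0,-0.9,0],[0,-1,0]],"rot":[[0,0,0],[0,0,0],[0,0,0],[0,0,0]],"jaw":[40,40,40,40]}'
python3 -m inch '{"translation":[[0.1,-0.3,0],[0.1,-0.6,0],[0.1,-0.8,0],[0.1,-0.9,0],[0.1,-0.9,0],[0.1,-0.9,0]],"rot":[[0,0,0],[0,0,0],[0,0,0],[0,0,0],[0,0,0],[0,0,0]],"jaw":[40,40,40,40,40,40]}'
python3 - <<'E'
from h import *
s=r.read_state(); print(s["time"],s["ee_pos"],s["eef_rot"],s["width"],s["ft_force"])
a=eyes.camera("scene")[170:330,170:330]; b=eyes.camera("side")[230:410,230:410]
cv2.imwrite("pics/c3.png",np.hstack([cv2.resize(a,(400,400)),cv2.resize(b,(400,400))]))
E
```

```text
time: 4.9
ee_pos: [0.5649, 0.1885, 0.2079]
eef_rot: [0.519, 0.855, 0.002, 0.003]
ft_force: [1.5, 0.1, -0.9]
width: 0.0444
time: 5.4
ee_pos: [0.565, 0.0831, 0.2079]
eef_rot: [0.599, 0.801, 0.001, 0.003]
ft_force: [-0.5, 0.2, -1.3]
width: 0.0447
time: 5.8
ee_pos: [0.5647, -0.0207, 0.2079]
eef_rot: [0.601, 0.799, 0.001, 0.004]
ft_force: [0.4, 0.1, -1.1]
width: 0.0447
time: 6.2
ee_pos: [0.5643, -0.1237, 0.2079]
eef_rot: [0.603, 0.798, 0.0, 0.004]
ft_force: [0.3, 0.6, -1.2]
width: 0.0447
time: 6.8
ee_pos: [0.5747, -0.212, 0.2077]
eef_rot: [0.603, 0.798, 0.001, 0.004]
ft_force: [0.2, 1.0, -1.8]
width: 0.0451
6.8 [ 0.57468637 -0.2119828   0.20769147] [6.02596252e-01 7.98037730e-01 5.57373028e-04 3.63701017e-03] 0.0450648301283731 [ 0.1950955   0.99474494 -1.79534722]
```

View pics/c3.png

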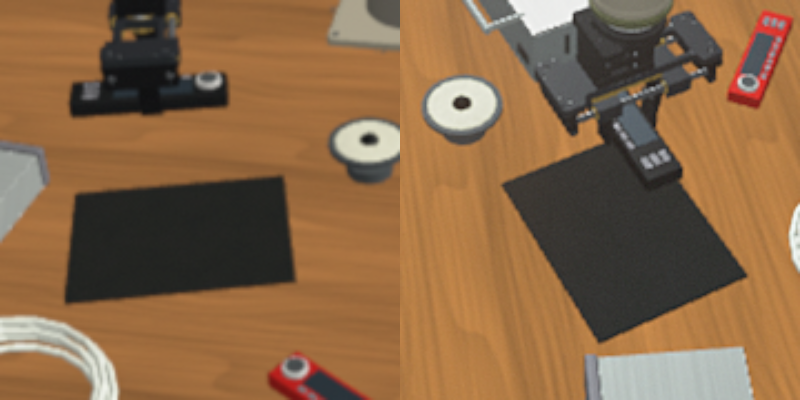

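```bash
python3 -m inch '{"translation":[[0,0,-0.2],[0,0.05,-0.5],[0,0.1,-0.8],[0,0.1,-1],[0,0.1,-1]],"rot":[[0,0,0],[0,0,0],[0,0,0],[0,0,0],[0,0,0]],"jaw":[40,40,40,40,40]}'
python3 -m inch '{"translation":[[0,0,-0.25],[0,0,-0.45],[0,0,-0.6],[0,0,-0.7],[0,0,-0.75],[0,0,-0.78],[0,0,-0.79],[0,0,-0.79]],"rot":[[0,0,0],[0,0,0],[0,0,0],[0,0,0],[0,0,0],[0,0,0],[0,0,0],[0,0,0]],"jaw":[40,40,40,40,40,40,40,40]}'
```

```text
time: 7.4
ee_pos: [0.5734, -0.1996, 0.1051]
eef_rot: [0.601, 0.799, -0.0, 0.001]
ft_force: [0.4, 0.2, -1.0]
width: 0.0448
time: 8.2
ee_pos: [0.5737, -0.1998, 0.0266]
eef_rot: [0.601, 0.799, -0.0, 0.002]
ft_force: [0.9, 0.5, -0.6]
width: 0.0447
```

```bash
python3 -m inch '{"translation":[[0,0,-0.015],[0,0,-0.03],[0,0,-0.045],[0,0,-0.055],[0,0,-0.06],[0,0,-0.06]],"rot":[[0,0,0],[0,0,0],[0,0,0],[0,0,0],[0,0,0],[0,0,0]],"jaw":[40,40,40,40,40,40]}'
```

```text
time: 8.8
ee_pos: [0.5737, -0.1998, 0.0205]
eef_rot: [0.602, 0.799, -0.0, 0.002]
ft_force: [0.1, 0.3, -0.4]
width: 0.0449
```

```bash
python3 -m inch '{"translation":[[0,0,-0.005],[0,0,-0.01],[0,0,-0.01],[0,0,-0.01]],"rot":[[0,0,0],[0,0,0],[0,0,0],[0,0,0]],"jaw":[40,40,40,40]}'
```

```text
time: 9.2
ee_pos: [0.5737, -0.1998, 0.0199]
eef_rot: [0.602, 0.799, 0.0, 0.002]
ft_force: [-2.9, 0.5, 5.7]
width: 0.0447
```

It's touching (5.7 N), so I release and rise.

```bash
python3 -m inch '{"translation":[[0,0,0],[0,0,0],[0,0,0],[0,0,0],[0,0,0],[0,0,0],[0,0,0.1],[0,0,0.3],[0,0,0.6],[0,0,0.9],[0,0,1],[0,0,1]],"rot":[[0,0,0],[0,0,0],[0,0,0],[0,0,0],[0,0,0],[0,0,0],[0,0,0],[0,0,0],[0,0,0],[0,0,0],[0,0,0],[0,0,0]],"jaw":[55,70,75,75,75,75,75,75,75,75,75,75]}'
python3 -m inch '{"translation":[[0,0,0.3],[0,0.3,0.6],[0,0.6,0.9],[-0.2,0.9,1],[-0.3,1,1],[-0.3,1,1]],"rot":[[0,0,0],[0,0,0],[0,0,0],[0,0,0],[0,0,0],[0,0,0]],"jaw":[75,75,60,50,40,40]}'
python3 - <<'E'
from h import *
s=r.read_state(); print(s["time"],s["ee_pos"],s["width"])
a=eyes.camera("scene"); b=eyes.camera("side"); cv2.imwrite("pics/s4.png",a); cv2.imwrite("pics/d4.png",b)
cv2.imwrite("pics/c4.png",np.hstack([cv2.resize(a[170:330,170:330],(400,400)),cv2.resize(b[230:410,230:410],(400,400))]))
E
```

```text
time: 10.4
ee_pos: [0.5747, -0.2001, 0.1219]
eef_rot: [0.602, 0.799, 0.001, 0.003]
ft_force: [-0.7, -0.4, -0.5]
width: 0.0751
time: 11.0
ee_pos: [0.5436, -0.0985, 0.2209]
eef_rot: [0.6, 0.8, 0.001, 0.002]
ft_force: [0.2, -0.7, 0.2]
width: 0.0509
11.0 [ 0.54357815 -0.09847218  0.22087096] 0.050946624564608654
```

View pics/c4.png

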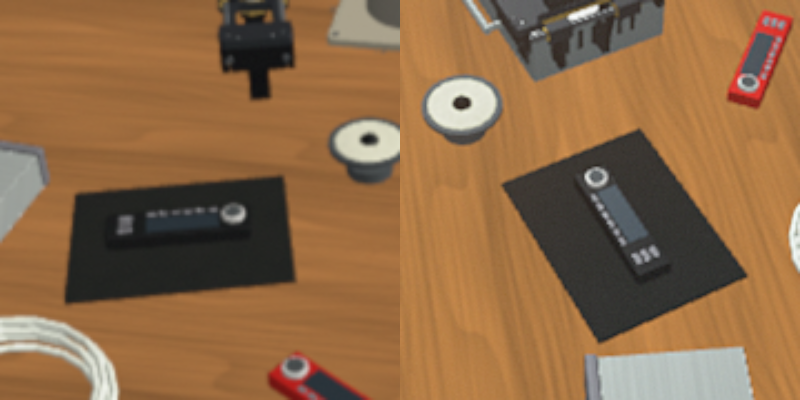

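The panel lies flat, face up and well inside the mat, with its knob end at scene crop (233,213) and key end at (125,225). Next is the bar.

```bash
python3 -m inch '{"translation":[[-0.1,0.3,0],[-0.2,0.6,0],[-0.4,0.9,0],[-0.4,1,0]],"rot":[[0,0,0.01],[0,0,0.01],[0,0,0.01],[0,0,0.01]],"jaw":[40,40,40,40]}'
python3 -m inch '{"translation":[[-0.1,0.3,0],[-0.2,0.6,0],[-0.4,0.9,0],[-0.4,1,0]],"rot":[[0,0,0],[0,0,0],[0,0,0],[0,0,0]],"jaw":[40,40,40,40]}'
python3 -m inch '{"translation":[[-0.1,0.2,0],[-0.25,0.45,0],[-0.25,0.45,0],[-0.25,0.45,0]],"rot":[[0,0,0],[0,0,0],[0,0,0],[0,0,0]],"jaw":[40,40,40,40]}'
python3 - <<'E'
from h import *
s=r.read_state(); im=eyes.camera("wrist"); cv2.imwrite("pics/w5.png",im)
R=Ro.from_quat(s["eef_rot"]).as_matrix();print(s["time"],s["ee_pos"],"tool y deg",np.degrees(np.arctan2(R[1,1],R[0,1])),s["joint_positions"],s["width"])
np.savez("w5.npz",p=s["ee_pos"],q=s["eef_rot"])
E
```

```text
time: 11.5
ee_pos: [0.5029, 0.0007, 0.2197]
eef_rot: [0.597, 0.802, -0.0, 0.002]
ft_force: [0.2, 0.6, 0.3]
width: 0.0402
time: 11.9
ee_pos: [0.4619, 0.1024, 0.2189]
eef_rot: [0.596, 0.803, -0.001, 0.001]
ft_force: [0.4, -0.7, -0.2]
width: 0.0398
time: 12.3
ee_pos: [0.4377, 0.1465, 0.2184]
eef_rot: [0.597, 0.803, -0.001, 0.001]
ft_force: [0.7, -0.1, 0.3]
width: 0.04
12.3 [0.43769987 0.14646836 0.21838461] tool y deg 16.740168062045058 [-0.68577043 -0.03129578  0.25823758  1.90602234  0.01119853  1.26694686
 -0.13884264] 0.03997443315128491
```

View pics/w5.png

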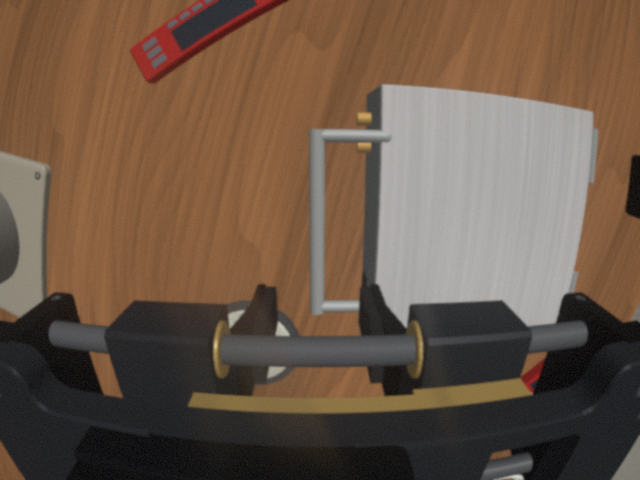

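The bar runs (317,133) to (317,312), centred between the fingertips (272 and 365). I'll check its position, then descend.

```bash
python3 - <<'E'
from h import *
d=np.load("w5.npz");p,q=d["p"],d["q"]
b=[wray(u,.088,p,q)*1e3 for u in [(317,135),(317,307)]]; m=np.mean(b,0); print(b,m,np.hypot(*(b[1]-b[0])[:2]))
print("go (100mm)",(m/1e3-p+[0,0,-.008])*10)
E
python3 -m inch '{"translation":[[0,0.03,-0.3],[0,0.06,-0.6],[0,0.06,-0.9],[0,0.06,-1],[0,0.06,-1]],"rot":[[0,0,0],[0,0,0],[0,0,0],[0,0,0],[0,0,0]],"jaw":[40,40,40,40,40]}'
```

```text
[array([414.76275692, 221.07209953,  88.        ]), array([455.43159916,  85.71025107,  88.        ])] [435.09717804 153.3911753   88.        ] 141.339254091396
go (100mm) [-0.0260269   0.06922815 -1.3838461 ]
time: 12.85
ee_pos: [0.4378, 0.1506, 0.1175]
eef_rot: [0.598, 0.802, -0.002, 0.001]
ft_force: [0.7, -0.1, 0.9]
width: 0.0399
```

```bash
python3 -m inch '{"translation":[[-0.03,0.03,-0.15],[-0.03,0.03,-0.3],[-0.03,0.03,-0.37],[-0.03,0.03,-0.37],[-0.03,0.03,-0.37],[-0.03,0.03,-0.37],[-0.03,0.03,-0.37],[-0.03,0.03,-0.37],[-0.03,0.03,-0.37],[-0.03,0.03,-0.37],[-0.03,0.03,-0.37],[-0.03,0.03,-0.37]],"rot":[[0,0,0],[0,0,0],[0,0,0],[0,0,0],[0,0,0],[0,0,0],[0,0,0],[0,0,0],[0,0,0],[0,0,0],[0,0,0],[0,0,0]],"jaw":[40,40,40,40,25,10,8,8,8,8,8,8]}' 25
python3 - <<'E'
import numpy as np
u=np.array([np.cos(np.radians(17)),np.sin(np.radians(17))])
for a in (5,10,15,20,25,30,35,40,45,50):
    t=np.radians(a); h=248*(1-np.cos(t))+3*np.sin(t); z=248*np.sin(t)-3*(1-np.cos(t))
    print(a,np.round(np.r_[u*h,z]/100,3))
E
```

```text
time: 14.05
ee_pos: [0.4346, 0.1535, 0.0807]
eef_rot: [0.598, 0.802, -0.003, 0.0]
ft_force: [-3.6, -0.5, 5.4]
width: 0.0111
5 [0.012 0.004 0.216]
10 [0.041 0.013 0.43 ]
15 [0.088 0.027 0.641]
20 [0.153 0.047 0.846]
25 [0.234 0.072 1.045]
30 [0.332 0.102 1.236]
35 [0.445 0.136 1.417]
40 [0.573 0.175 1.587]
45 [0.715 0.219 1.745]
50 [0.869 0.266 1.889]
```

```bash
python3 -m inch '{"translation":[[0.003,0.001,0.11],[0.012,0.004,0.216],[0.025,0.008,0.325],[0.041,0.013,0.43],[0.063,0.019,0.535],[0.088,0.027,0.641],[0.119,0.036,0.745],[0.153,0.047,0.846],[0.153,0.047,0.846],[0.153,0.047,0.846]],"rot":[[0,0,0],[0,0,0],[0,0,0],[0,0,0],[0,0,0],[0,0,0],[0,0,0],[0,0,0],[0,0,0],[0,0,0]],"jaw":[8,8,8,8,8,8,8,8,8,8]}'
python3 - <<'E'
from h import *
s=r.read_state(); print(s["ee_pos"],s["ft_force"],s["torque"],s["joint_positions"]); a=eyes.camera("scene"); b=eyes.camera("side")
cv2.imwrite("pics/c6.png",np.hstack([cv2.resize(a[150:310,300:460],(400,400)),cv2.resize(b[130:290,220:380],(400,400))]))
E
```

```text
time: 15.05
ee_pos: [0.4494, 0.158, 0.1656]
eef_rot: [0.598, 0.802, -0.003, 0.0]
ft_force: [-4.9, -2.4, -0.4]
width: 0.0113
[0.44944251 0.15799742 0.16562222] [-4.91042924 -2.36066432 -0.44812026] [-0.61168336  1.36089961  0.01060322] [-0.68825389  0.05422624  0.26119247  1.9388175  -0.01181421  1.15614587
 -0.1334795 ]
```

View pics/c6.png

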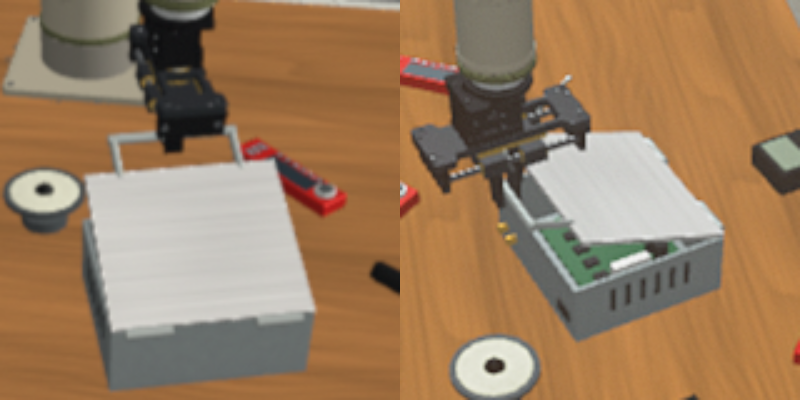

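The cover is about 20° open with the bar held in the jaws. I'll continue along the arc.

```bash
python3 -m inch '{"translation":[[0.038,0.012,0.1],[0.081,0.025,0.199],[0.128,0.039,0.296],[0.179,0.055,0.39],[0.234,0.071,0.482],[0.292,0.089,0.571],[0.354,0.108,0.657],[0.42,0.128,0.741],[0.49,0.15,0.822],[0.562,0.172,0.899],[0.562,0.172,0.899],[0.562,0.172,0.899]],"rot":[[0,0,0],[0,0,0],[0,0,0],[0,0,0],[0,0,0],[0,0,0],[0,0,0],[0,0,0],[0,0,0],[0,0,0],[0,0,0],[0,0,0]],"jaw":[8,8,8,8,8,8,8,8,8,8,8,8]}'
python3 -m inch '{"translation":[[0.075,0.023,0.075],[0.154,0.047,0.144],[0.154,0.047,0.144],[0.154,0.047,0.144],[0.154,0.047,0.144],[0.154,0.047,0.144]],"rot":[[0,0,0],[0,0,0],[0,0,0],[0,0,0],[0,0,0],[0,0,0]],"jaw":[8,8,8,8,8,8]}'
python3 - <<'E'
from h import *
s=r.read_state(); p=s["ee_pos"]; print(p,s["ft_force"],s["torque"])
u=np.array([np.cos(np.radians(17)),np.sin(np.radians(17))]); hg=np.array([.5775,.1963])+.1*u
g=p+Ro.from_quat(s["eef_rot"]).apply([0,0,-.008])
print("angle",np.degrees(np.arctan2(g[2]-.085,(hg-g[:2])@u)-np.arctan2(3,248)),"radius",np.hypot(g[2]-.085,(hg-g[:2])@u))
a=eyes.camera("scene"); b=eyes.camera("side"); cv2.imwrite("pics/s7.png",a);cv2.imwrite("pics/d7.png",b)
cv2.imwrite("pics/c7.png",np.hstack([cv2.resize(a[150:310,300:460],(400,400)),cv2.resize(b[130:290,220:380],(400,400))]))
E
```

```text
time: 16.35
ee_pos: [0.5052, 0.1748, 0.258]
eef_rot: [0.598, 0.802, -0.004, -0.0]
ft_force: [-14.4, -6.7, 12.5]
width: 0.0111
time: 16.95
ee_pos: [0.5202, 0.1793, 0.2729]
eef_rot: [0.598, 0.801, -0.004, -0.001]
ft_force: [-4.2, -2.3, 3.9]
width: 0.0109
[0.52021757 0.17930663 0.27285666] [-4.21310779 -2.28898535  3.8767668 ] [-0.66432905  1.12266585  0.02731893]
angle 50.11416238584364 radius 0.2527101163526606
```

View pics/c7.png

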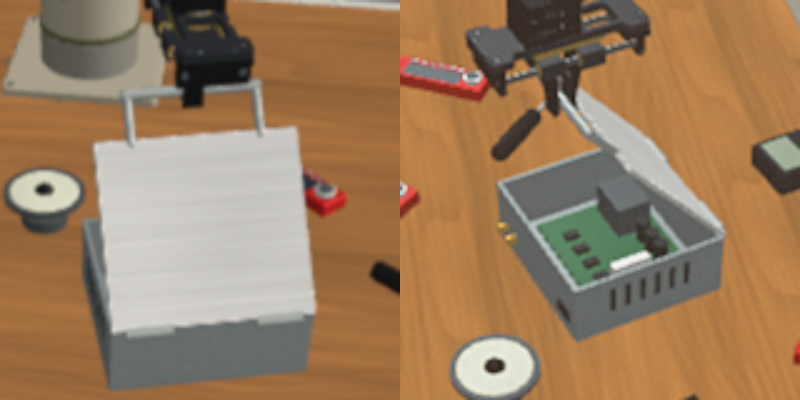

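```bash
python3 - <<'E'
from h import *
u=np.array([np.cos(np.radians(17)),np.sin(np.radians(17)),0]); v=np.array([-u[1],u[0],0]); hg=np.r_[.5775,.1963,.085]+.1*u
def pt(t,d,y,n): t=np.radians(t); return hg-u*(d*np.cos(t)-n*np.sin(t))+v*y+np.r_[0,0,d*np.sin(t)+n*np.cos(t)]
for n,x0,y0 in(("scene",300,150),("side",220,130)):
    for t in(0,46,48,50,52,54): print(n,t,[np.round((proj(n,pt(t,d,y,6 if d<.22 else 3))-[x0,y0])*2.5,0).tolist() for d,y in((.2,-.11),(.2,.11),(.248,-.075),(.248,.075))])
g=cv2.imread("pics/s7.png")
m=((g.min(2)>185)*255).astype(np.uint8)[150:310,300:460]
# top edge of plate rows in scene at mid columns, crop pixels x2.5
for c in(50,60,70,90,100,110): 
    col=g[150:310,300+c].min(1).astype(int); print(c*2.5,[int(x) for x in col[44:66]])
E
```

```text
scene 0 [[69.0, 2996.0], [-58.0, 3042.0], [-72.0, 10123.0], [-724.0, 10806.0]]
scene 46 [[-105.0, 449.0], [-166.0, 455.0], [-209.0, 614.0], [-328.0, 629.0]]
scene 48 [[-110.0, 391.0], [-171.0, 398.0], [-215.0, 531.0], [-333.0, 545.0]]
scene 50 [[-115.0, 335.0], [-175.0, 341.0], [-221.0, 450.0], [-337.0, 463.0]]
scene 52 [[-120.0, 278.0], [-180.0, 284.0], [-227.0, 370.0], [-343.0, 382.0]]
scene 54 [[-125.0, 222.0], [-185.0, 228.0], [-233.0, 292.0], [-349.0, 303.0]]
side 0 [[254.0, 2907.0], [323.0, 3150.0], [710.0, 9556.0], [1303.0, 13498.0]]
side 46 [[34473.0, -40015.0], [18632.0, -22652.0], [3334.0, -3623.0], [2938.0, -3399.0]]
side 48 [[18803.0, -20584.0], [12922.0, -14810.0], [3202.0, -3285.0], [2845.0, -3106.0]]
side 50 [[13168.0, -13607.0], [10028.0, -10846.0], [3082.0, -2988.0], [2758.0, -2845.0]]
side 52 [[10258.0, -10011.0], [8273.0, -8451.0], [2973.0, -2725.0], [2678.0, -2611.0]]
side 54 [[8478.0, -7816.0], [7093.0, -6845.0], [2873.0, -2490.0], [2603.0, -2400.0]]
125.0 [127, 125, 123, 120, 115, 111, 105, 99, 94, 89, 86, 96, 145, 180, 191, 196, 194, 192, 196, 197, 194, 194]
150.0 [59, 62, 62, 60, 60, 63, 65, 65, 64, 60, 73, 155, 198, 199, 196, 196, 193, 196, 197, 195, 193, 194]
175.0 [56, 60, 63, 63, 60, 60, 63, 63, 61, 73, 156, 200, 198, 196, 197, 195, 195, 195, 194, 192, 192, 192]
225.0 [61, 61, 62, 63, 63, 62, 57, 63, 117, 175, 196, 195, 195, 195, 193, 194, 194, 191, 189, 188, 188, 191]
250.0 [65, 65, 63, 64, 63, 62, 60, 94, 162, 196, 195, 193, 195, 194, 193, 193, 191, 189, 188, 189, 191, 193]
275.0 [60, 62, 64, 66, 65, 61, 73, 152, 196, 196, 193, 193, 194, 194, 194, 192, 189, 188, 190, 193, 195, 195]
```

Units slip: n was in mm. Rerunning in metres.

```bash
python3 - <<'E'
from h import *
u=np.array([np.cos(np.radians(17)),np.sin(np.radians(17)),0]); v=np.array([-u[1],u[0],0]); hg=np.r_[.5775,.1963,.085]+.1*u
def pt(t,d,y,n): t=np.radians(t); return hg-u*(d*np.cos(t)-n*np.sin(t))+v*y+np.r_[0,0,d*np.sin(t)+n*np.cos(t)]
for n,x0,y0 in(("scene",300,150),("side",220,130)):
    for t in(46,48,50,52,54): print(n,t,[np.round((proj(n,pt(t,d,y,k))-[x0,y0])*2.5,1).tolist() for d,y,k in((.2,-.11,.006),(.2,.11,.006),(.248,-.075,.003),(.248,.075,.003),(0,-.11,.006),(0,.11,.006))])
E
```

```text
scene 46 [[91.2, 143.1], [292.8, 126.3], [118.6, 96.7], [255.3, 86.0], [111.4, 332.1], [316.1, 311.3]]
scene 48 [[92.1, 142.1], [294.7, 125.3], [119.8, 95.1], [257.3, 84.4], [111.4, 332.3], [316.1, 311.5]]
scene 50 [[92.9, 141.4], [296.6, 124.6], [121.0, 93.8], [259.4, 83.0], [111.5, 332.5], [316.1, 311.7]]
scene 52 [[93.8, 140.9], [298.5, 124.0], [122.3, 92.8], [261.6, 81.9], [111.5, 332.7], [316.1, 311.9]]
scene 54 [[94.8, 140.7], [300.5, 123.6], [123.6, 92.0], [263.8, 81.0], [111.5, 332.9], [316.1, 312.1]]
side 46 [[225.3, 176.2], [139.2, 69.8], [181.8, 145.0], [123.5, 71.8], [327.5, 232.4], [240.6, 130.1]]
side 48 [[229.6, 171.5], [143.0, 65.4], [186.9, 139.1], [128.3, 66.1], [327.6, 232.4], [240.7, 130.1]]
side 50 [[233.9, 167.0], [147.0, 61.1], [192.2, 133.3], [133.2, 60.6], [327.7, 232.5], [240.8, 130.2]]
side 52 [[238.4, 162.5], [151.0, 56.9], [197.7, 127.6], [138.4, 55.1], [327.7, 232.5], [240.9, 130.2]]
side 54 [[243.0, 158.1], [155.2, 52.8], [203.4, 122.1], [143.7, 49.8], [327.8, 232.6], [241.0, 130.3]]
```

```bash
python3 - <<'E'
import cv2,numpy as np
b=cv2.imread("pics/d7.png")[145:235,250:370]; b=cv2.resize(b,(780,585),interpolation=cv2.INTER_CUBIC); cv2.imwrite("pics/c8.png",b)
E
```

```text
(no output)
```

View pics/c8.png

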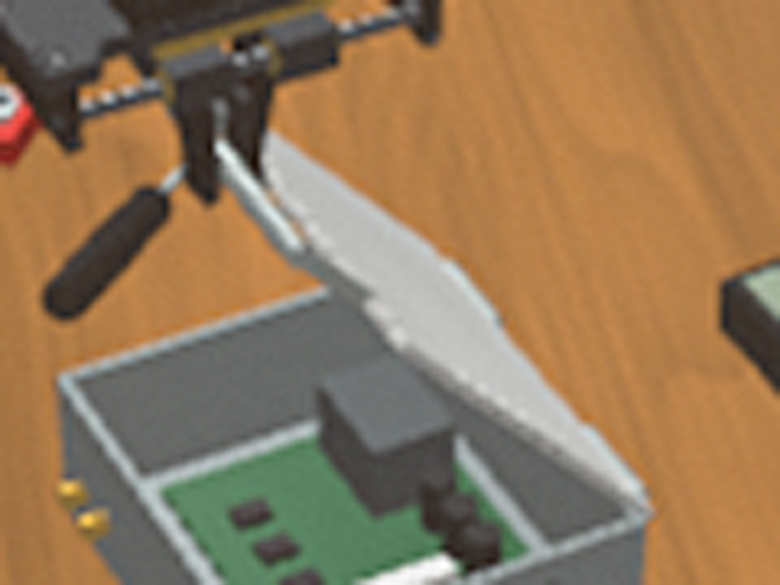

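In the side view the bar's near end is at crop (299,243), image pixel (296,182). The prediction for 50° is within 1 px of that, and the kinematics give 49 to 50°. The bar is securely held, so I'll check that it is steady, check the panel and hand in.

```bash
python3 - <<'E'
from h import *
a=cv2.imread("pics/s4.png"); b=eyes.camera("scene")
print("mat/speaker/radio change",[int((cv2.absdiff(a,b)[y:y+h,x:x+w].max(2)>30).sum()) for x,y,w,h in((190,235,105,60),(300,215,36,30),(100,220,90,58),(440,250,75,45))])
s=r.read_state(); print(s["time"],s["ee_pos"],s["ft_force"],s["width"]); print(r.close_job())
E
```

```text
mat/speaker/radio change [0, 18, 0, 0]
17.1 [0.52019753 0.17928121 0.27284395] [-4.88840167 -2.58796821  4.67469452] 0.011389511136497719
the job is handed in; nothing more can be done
None
```

The job is handed in: the panel is on the mat and the arm is still holding the cover by its bar at about 50° open. It took 17 s.

- **Panel:** I lifted the black panel off the cover and set it down with about 6 N of contact force. In the pictures it lies face up with both ends well inside the mat, and it had not moved at the final check.
- **Cover:** The arm's position gives 49 to 50° open. The side picture agrees at the bar, within about 1 pixel (roughly 1°). The plate's corner was harder to read and suggested about 49°. The arm was steady at hand-in, with about 7 N at the wrist and the jaws still closed on the bar.
- **Other items:** Between setting the panel down and handing in, the picture showed no change at the spare radio or the screwdriver. It showed 18 changed pixels around the speaker, probably shadow or the arm. The speaker looked to be in the same place in every picture.

The arm's path along the arc was off by a few millimetres, which pushed the wrist force to about 20 N for a moment, well under the 120 N limit. A units slip in my first angle check was corrected before I used the result.

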